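# Load a steel plate into the rocker clamp of a grinding jig

### The arm

A 6-joint arm with a two-finger parallel gripper is mounted at the origin on the work surface. World frame = base frame: x ahead of the robot, y to its left, z up, the work surface at z = 0. Lengths are in mm, angles in rad, forces in N, time in s.
With the tool pointing down it reaches from about 275 to 725 mm from the base axis. Payload 15.9 kg.
Tool frame: the origin (TCP) lies on the centre line of the jaws, within the pads' length; the fingertips stand 22 mm ahead of it and the grasp point (between the pads) lies 3 mm ahead of it (manip.nose_length is the x of the fingertips in the tool frame, in mm); x points along the fingers, z is the direction in which the jaws open and shut, and the axes are right-handed (so a half turn about x gives the same grasp; the last joint's range is limited). The gripper opens to 85 mm and grips with 20 to 120 N. Pads are 22 mm wide; open, the fingers measure 114 mm over their backs; the gripper's body (76 mm by 85 mm) begins 54 mm behind the grasp point. The pads swing forward as they close: fully open they stand 13 mm farther back than shut.
Start: joints at [0, 0.213, -0.034, 1.323, 0, 1.571], TCP at [499.985, -0, 253.306] pointing down, gripper open.
Joint ranges: [-2.98, 2.98], [-0.74, 1.72], [-1.14, 1.35], [-2.1, 2.04], [-1.57, 1.44], [-3.14, 3.14]. Speed limits (rad/s): [1.89, 1.89, 2.39, 2.57, 3.14, 3.14].

### API

Orientations are given as [roll, pitch, yaw] about the fixed x, y, z axes, in that order (R = Rz(yaw) Ry(pitch) Rx(roll)).
In Python, from workcell import sense, camera, camera_params, manip gives the robot as it stands.
- The arm moves only by the tool send_rows, never from a script. Its argument "moves" is a list of rows, each an object with "claw": the opening in per cent of the stroke, from 0 (shut) to 100 (fully open); "travel": the shift along the world's x, y, z in mm, a list of three; "spin": the turn about the world's z in degrees. A call has 1 to 8 rows; each row is the pose to reach, as a shift and turn from the pose measured when the call began; what a row does not reach only later rows make up. A row lasts 1/12 s, in which the tool goes at most 41.7 mm and 7.16 degrees, less where a joint would pass 70% of its speed; a pose out of reach is approached as far as the arm can. A call with a gripper value outside its range is refused whole. The fingers move at their own pace and stop on an object; "newtons" is the grip in N (left out, the last holds). Time passes only in rows, so rows that repeat a pose let the fingers close. It gives the time, the measured TCP pose, the force and the opening at its end, in the units of the state.
- sense(): the state, without advancing time (a new reading comes with each control period).
- camera(name): name is "scene" or "side" or "wrist"; returns the picture (384x512x3 uint8, blue, green, red); there is no depth.
- camera_params(name): a dict with "fx", "fy", "cx", "cy" (pixels), "k1" (the pictures are not rectified: a ray, as slopes to the right and down, at radius r is drawn at 1 + k1 r^2 times it, then the intrinsics apply), "extrinsics" (4x4, takes a point from camera to world coordinates). Camera axes: x right, y down, z forward; pixel columns grow to the right and rows downward; lengths in mm; the calibration is good to about 2 mm. A picture is of the moment at which its call begins: read the wrist's pose just before it. camera_params takes no time and is no camera call; for the wrist camera it gives the pose at the moment of the call.
- manip.close_job(): hands the job in, once; it reports no verdict.
The state is a dict: "time": time; "joint_positions": joint angles; "dq": joint speeds; "effort": joint torques, N m; "position": TCP position; "eef_rot": TCP orientation; "wrist_force": force on the tool from outside, world axes, zero at the start; "moment": the same for the moment, N m; "gripper_width": finger opening in mm.
Only numpy, scipy, OpenCV 4.12 (cv2) and the standard library are available. Lean on these libraries where they do the work, as an engineer would, in place of code of your own. Each camera call takes 0.05 s, during which the arm holds its last target.

### The job

Clamp the loose steel plate in the grinding jig, ready for grinding: press the rocker's tail firmly down on its end stop so that its nose tips up, slide the plate along the bed under the raised nose until it sits square and firmly against the end stop, then press the nose down firmly so that its foot bears on the plate. Press and push by feel, about 15 N each time and never above 30 N, hold each for half a second, and leave the other things on the bench alone.

Things in the scene. Friction and masses are not known exactly. Their poses are not given: they have to be found in the camera images.
- jig: Steel clamping jig bolted to the bench. Its x axis is the direction in which a plate is slid in, z is up. Origin on the bench surface under the middle of the place where the plate is to sit. A base 10 mm thick (x -140..75, y -35..125 mm) carries a bed 50 mm wide (y -25..25, x -145..55 mm) with its top at z = 24 mm, no side guides. At x = 15 mm, y = 90 mm two cheeks of a post (90 mm high) hold the pivot of a rocker that crosses the bed from the +y side.
- stop: Fixed end stop of the jig: a steel bar across the far (+x) end of the bed, 66 mm wide, rising 16 mm above the bed. Origin 18 mm below the bed's top at the middle of the bar's front face, which is at x = 55 mm of the jig and faces -x.
- rocker (a joint): Angle of the clamp rocker (rad). 0 = nose fully down (foot 2 mm above the bare bed), 0.40 = tail down on its end stop, nose fully tipped up, foot 38 mm above the bed; grows as the tail is pressed. The foot rests on a plate lying on the bed at about 0.087. The pivot is stiff: 3 to 5 N on the tail or on the nose moves it, and it stays where it is left. The end stop is felt as a sudden rise of force.
- pivot (a point): Pivot of the rocker, 78 mm above the bench, at x = 15, y = 90 mm of the jig; the hinge lies along the jig's x. The rocker is an aluminium bar 22 mm wide and 190 mm long.
- tail_top (a point): Middle of the top of the black pad on the rocker's tail, 100 mm from the pivot on the +y side; it moves with the rocker. About 91 mm above the bench with the rocker level and 51 mm with the tail fully down.
- thumb_pad: The black pad on the tail, 40 x 40 x 6 mm, the place to press to tip the nose up; origin in the middle of its underside. Press it down on the end stop with about 15 N for half a second; the light linkage bends above 30 N.
- nose_top (a point): Middle of the top of the round steel head (32 mm across) on the rocker's nose, 90 mm from the pivot on the -y side, over the middle of the bed (x = 15 mm of the jig); it moves with the rocker, on an arc about the pivot: about 93 mm above the bench with the rocker level, 126 mm with the nose fully up, 101 mm when clamped on the plate.
- nose: The nose: head, spindle and round rubber foot (18 mm across, its lowest point 67 mm below the head's top). Origin on the bar's centre line, 15 mm under the head's top. To clamp, press the head down until the foot bears on the plate, with about 15 N on the head, for half a second; above 30 N marks the plate.
- plate_center (a point): Centre (half-way up) of the loose steel plate to be clamped: 110 mm long (its x), 60 mm wide (y), 10 mm thick, long upper edges bevelled 3 mm, 0.5 kg. It lies on the near half of the bed, roughly lengthwise. Fully home it is at x = 0, y = 0, z = 29 mm of the jig, its front end flat on the stop. It cannot pass under the foot unless the nose is tipped up. Sliding it takes 3 to 7 N of friction; seat it with a push of about 15 N.
- plate: The same loose plate; origin in the middle of its underside, 5 mm below its centre.
- stack: Bystander: stack of three steel plates 130 x 75 mm, 30 mm high; origin under its middle. Leave alone.
- disc: Bystander: grey grinding disc, 90 mm across, 9 mm high, lying beside the jig; origin under its middle. Leave alone.
- bolt: Bystander: steel bolt standing on its head, 55 mm high, 26 mm across, beside the jig on the -y side; origin under its middle. Leave alone.
- wrench: Bystander: wrench 200 mm long lying beyond the jig. Leave alone.
- brush: Bystander: wooden-handled brush 200 mm long. Leave alone.
- can: Bystander: grey closed can, 66 mm across, 160 mm high; origin under its middle. Leave alone.
- cup: Bystander: open steel cup, 80 mm across, 90 mm high; origin under its middle. Leave alone.
Not all that is in view belongs to the job. Leave any orange or purple look-alike of the plate alone.

How it is judged (in metres and radians):
On the way, in this order (a step that is already met when the one before it is completed fails the run):
1. the tail's pad is pressed on its end stop with the fingers, at least 9 N for 0.2 s, nose tipped fully up (value of joint rocker above 0.38 rad and contact force between the fingers and thumb_pad above 9 N), for 0.2 s.
2. under the raised nose, the plate is pushed home: flat on the stop with at least 4 N for 0.2 s (x of plate_center in the frame of jig above -0.0025 m and y of plate_center in the frame of jig between -0.015 and 0.015 m and angle between the x axis of plate_center and the x axis of jig, either way round below 0.05 rad and z of plate_center in the frame of jig between 0.026 and 0.032 m and value of joint rocker above 0.25 rad and contact force between plate and stop above 4 N), for 0.2 s.
3. the foot is pressed on the seated plate with at least 6.5 N for 0.2 s (x of plate_center in the frame of jig above -0.0025 m and y of plate_center in the frame of jig between -0.015 and 0.015 m and angle between the x axis of plate_center and the x axis of jig, either way round below 0.05 rad and z of plate_center in the frame of jig between 0.026 and 0.032 m and contact force between nose and plate above 6.5 N), for 0.2 s.
At the end, for the whole second after the job is handed in: The plate lies on the bed at rest with its end within 2.5 mm of the stop, square to the jig within 0.05 rad, and within 15 mm of the bed's middle line; the rocker is down (0.055 to 0.115 rad) with its foot still bearing on the plate (over 0.3 N) (x of plate_center in the frame of jig above -0.0025 m and y of plate_center in the frame of jig between -0.015 and 0.015 m and angle between the x axis of plate_center and the x axis of jig, either way round below 0.05 rad and z of plate_center in the frame of jig between 0.026 and 0.032 m and value of joint rocker between 0.055 and 0.115 rad and contact force between nose and plate above 0.3 N and linear speed of plate below 0.01 m/s and velocity of joint rocker below 0.02 rad/s); the robot touches nothing.
It fails at once if the rocker's tail or nose is pressed with more than 30 N (contact force between the fingers and thumb_pad above 30 N or contact force between the fingers and nose above 30 N).
It fails at once if the plate is pushed, squeezed or clamped with more than 30 N (contact force between any of the fingers, stop, nose and plate above 30 N).
It fails at once if a bystander is moved by more than 25 mm (distance of any of stack, disc, bolt, wrench, brush, can, cup from where it was at the start of the episode above 0.025 m).
It also fails if it takes over 62 s, if anything falls off the work surface, if the arm or the gripper's body presses on something with over 40 N, if the wrist force passes 120 N, or if a joint passes its speed limit or range.

## Working session

There is one attempt and no reset: what is moved stays moved. The work goes in short steps, Python scripts to look and compute and a tool call to move; the robot and the scene stay as the last step left them, time stands still between calls to the robot, and variables do not carry over. Pictures are saved under pics/ and viewed, and the job is handed in when it is done.

Besides the shell and the picture viewer there is one more tool, called in YAML: its name, and indented under it one key for each argument. send_rows: Moves the arm, as the interface text tells. Its arguments: {"type":"object","properties":{"moves":{"type":"array"},"newtons":{"type":"number"}},"required":["moves"]}

```bash
mkdir -p pics; ls; python3 - <<'E'
from workcell import sense, camera, camera_params, manip
import cv2
s=sense();print({k:(v if not hasattr(v,'__len__') else [round(float(x),3) for x in v]) for k,v in s.items()})
for n in ("scene","side","wrist"):
    cv2.imwrite(f"pics/{n}0.png",camera(n)); p=camera_params(n); print(n,p)
print(manip.nose_length)
E
```

```text
pics
{'time': 0.0, 'joint_positions': [-0.0, 0.213, -0.035, 1.323, 0.0, 1.571], 'dq': [0.002, 0.0, -0.001, 0.001, 0.001, 0.001], 'effort': [-0.001, -68.618, 48.713, 0.018, -0.0, -0.0], 'position': [499.685, 0.005, 252.818], 'eef_rot': [3.106, 1.57, 3.106], 'wrist_force': [0.409, 0.164, 0.514], 'moment': [-0.03, 0.022, 0.014], 'gripper_width': 85.45808504435853}
scene {'fx': 361.97726068177064, 'fy': 361.97726068177064, 'cx': 254.28961067396833, 'cy': 193.94033853163393, 'k1': -0.09344083980377886, 'extrinsics': array([[ 1.47261743e-01,  6.81103960e-01, -7.17224773e-01,
         1.39298910e+03],
       [ 9.89023583e-01, -1.10266976e-01,  9.83541905e-02,
        -1.20735386e+02],
       [-1.20967784e-02, -7.23836024e-01, -6.89865986e-01,
         8.70234700e+02],
       [ 0.00000000e+00,  0.00000000e+00,  0.00000000e+00,
         1.00000000e+00]])}
side {'fx': 354.9074961779676, 'fy': 354.9074961779676, 'cx': 258.87418564853874, 'cy': 190.2832792388605, 'k1': -0.08304596408306272, 'extrinsics': array([[ 9.76370159e-01, -1.61260595e-01,  1.43862199e-01,
         3.73351162e+02],
       [-2.16100659e-01, -7.32719615e-01,  6.45308043e-01,
        -8.19401667e+02],
       [ 1.34789627e-03, -6.61148233e-01, -7.50254088e-01,
         1.02123813e+03],
       [ 0.00000000e+00,  0.00000000e+00,  0.00000000e+00,
         1.00000000e+00]])}
wrist {'fx': 331.3069969935573, 'fy': 331.3069969935573, 'cx': 254.04438545176458, 'cy': 194.0126939365857, 'k1': -0.07797314330609154, 'extrinsics': array([[ 9.99999814e-01,  6.03937436e-04, -8.16106085e-05,
         5.00991447e+02],
       [ 5.55038365e-04, -9.57851060e-01, -2.87264754e-01,
         7.29230841e+01],
       [-2.51660747e-04,  2.87264655e-01, -9.57851217e-01,
         3.73532249e+02],
       [ 0.00000000e+00,  0.00000000e+00,  0.00000000e+00,
         1.00000000e+00]])}
22.0
```

View pics/scene0.png

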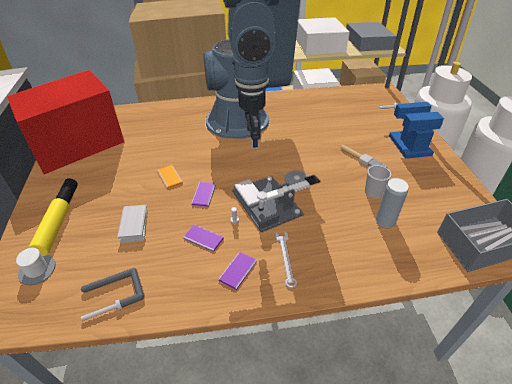

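View pics/side0.png

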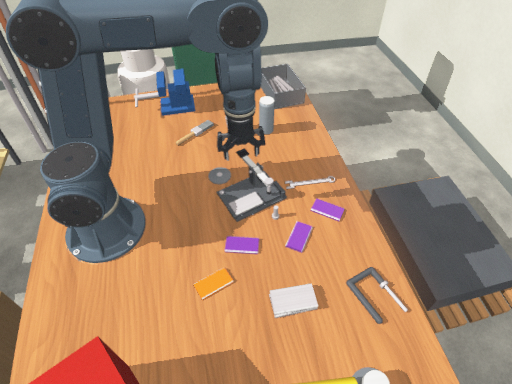

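View pics/wrist0.png

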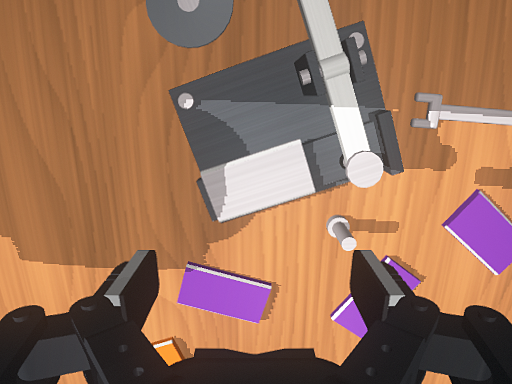

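```bash
cat > h.py <<'E'
import numpy as np, cv2, json
from workcell import sense, camera, camera_params, manip
def ray(p,u,v):
    K=np.array([[p['fx'],0,p['cx']],[0,p['fy'],p['cy']],[0,0,1.]])
    q=cv2.undistortPoints(np.array([[[u,v]]],float),K,np.array([p['k1'],0,0,0.]))[0,0]
    E=np.array(p['extrinsics']); return E[:3,3],E[:3,:3]@np.array([q[0],q[1],1.])
def onz(p,u,v,z):
    o,d=ray(p,u,v); return o+d*(z-o[2])/d[2]
def proj(p,P):
    E=np.linalg.inv(np.array(p['extrinsics'])); c=E[:3,:3]@np.array(P)+E[:3,3]
    x,y=c[:2]/c[2]; r=1+p['k1']*(x*x+y*y); return p['fx']*x*r+p['cx'],p['fy']*y*r+p['cy']
def st():
    s=sense(); print(round(s['time'],2),np.round(s['position'],1),np.round(s['eef_rot'],3),np.round(s['wrist_force'],2),round(s['gripper_width'],1))
E
python3 - <<'E'
import cv2
im=cv2.imread('pics/wrist0.png')[0:270,130:420]
cv2.imwrite('pics/wcrop0.png',cv2.resize(im,None,fx=2.7,fy=2.2,interpolation=cv2.INTER_CUBIC))
im=cv2.imread('pics/side0.png')[130:230,205:345]
cv2.imwrite('pics/scrop0.png',cv2.resize(im,None,fx=5,fy=5,interpolation=cv2.INTER_CUBIC))
im=cv2.imread('pics/scene0.png')[160:240,220:330]
cv2.imwrite('pics/ccrop0.png',cv2.resize(im,None,fx=7,fy=7,interpolation=cv2.INTER_CUBIC))
E
```

```text
(no output)
```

View pics/wcrop0.png

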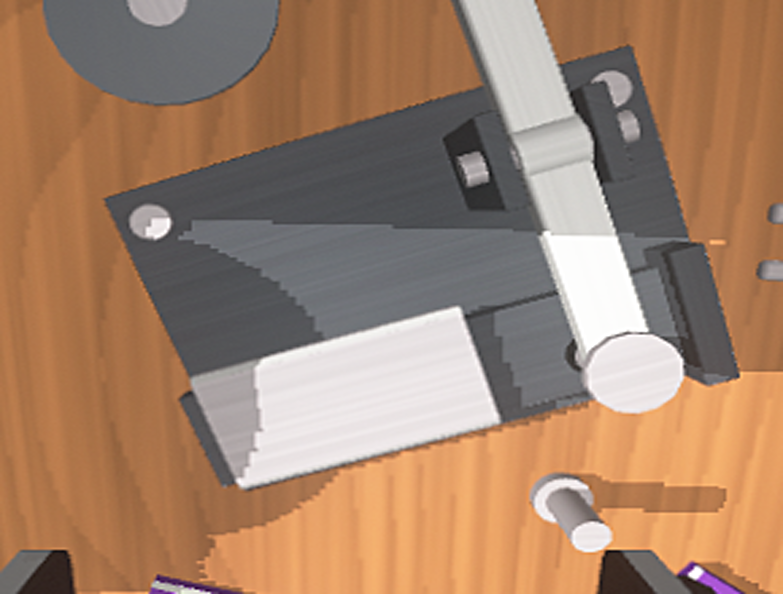

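View pics/scrop0.png

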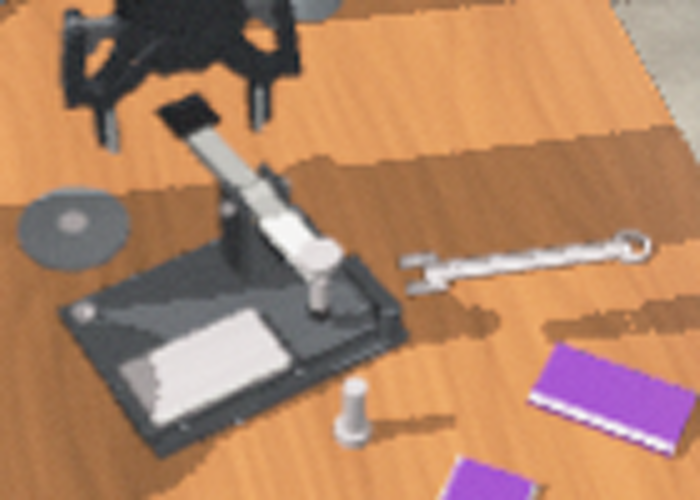

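View pics/ccrop0.png

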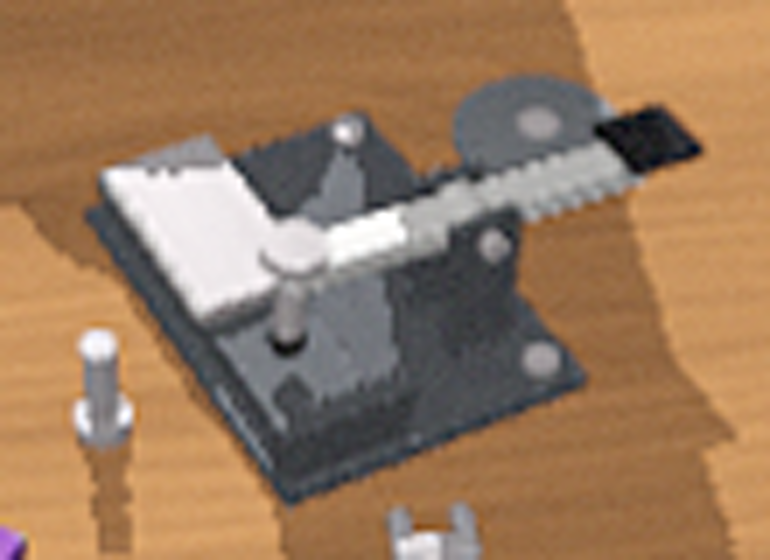

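```bash
python3 - <<'E'
from h import *
# wrist params as at first
p=camera_params("wrist")
c=lambda x,y:(130+(x+.5)/2.7-.5,(y+.5)/2.2-.5)
A=onz(p,*c(106,198),10);B=onz(p,*c(632,46),10)
print('A',A,'B',B,np.linalg.norm(B-A),'yaw',np.arctan2(B[1]-A[1],B[0]-A[0]))
yaw=np.arctan2(B[1]-A[1],B[0]-A[0])
def R(y): return np.array([[np.cos(y),-np.sin(y)],[np.sin(y),np.cos(y)]])
o=(A+B)[:2]/2-R(yaw)@np.array([-32.5,125]); print('orig',o)
for n,q,z in [('pl0',(190,378),34),('pl1',(462,308),34),('pl2',(500,423),34),('pl3',(240,488),34),('stopbackL',(703,244),40),('stopbackR',(739,378),40),('head',(634,372),93),('bolttop',(591,536),55)]:
    P=onz(p,*c(*q),z); print(n,P.round(1),'jig',(R(yaw).T@(P[:2]-o)).round(1))
# other views: disc bolts/ stop/ base corners
for nm,cr,lst in [('side',(205,130,5),[('(-140,125)',(60,313),10),('(-140,-35)',(163,455),10),('(75,-35)',(407,335),10),('tail',(188,115),91)]),('scene',(220,160,7),[('(75,125)',(585,378),10),('(75,-35)',(290,500),10),('(-140,-35)',(85,212),10),('tail',(650,140),91)])]:
    p2=camera_params(nm)
    for n,q,z in lst:
        P=onz(p2,cr[0]+(q[0]+.5)/cr[2]-.5,cr[1]+(q[1]+.5)/cr[2]-.5,z); print(nm,n,P.round(1),'jig',(R(yaw).T@(P[:2]-o)).round(1))
# tail by triangulation
p1,p2=camera_params('side'),camera_params('scene')
o1,d1=ray(p1,205+188/5,130+115/5);o2,d2=ray(p2,220+650/7,160+140/7)
t=np.linalg.lstsq(np.c_[d1,-d2],o2-o1,rcond=None)[0];P=(o1+d1*t[0]+o2+d2*t[1])/2;print('tail',P,np.linalg.norm(o1+d1*t[0]-o2-d2*t[1]),(R(yaw).T@(P[:2]-o)))
o1,d1=ray(p1,205+320/5,130+252/5);o2,d2=ray(p2,220+296/7,160+243/7)
t=np.linalg.lstsq(np.c_[d1,-d2],o2-o1,rcond=None)[0];P=(o1+d1*t[0]+o2+d2*t[1])/2;print('head',P,np.linalg.norm(o1+d1*t[0]-o2-d2*t[1]),(R(yaw).T@(P[:2]-o)))
E
```

```text
A [410.72459279  79.20413376  10.        ] B [612.56504892 148.26006693  10.        ] 213.32672509644223 yaw 0.329647696231255
orig [582.85861961   5.98311025]
pl0 [444.2  -4.3  34. ] jig [-134.5   35.2]
pl1 [548.8  29.1  34. ] jig [-24.8  32.9]
pl2 [566.1 -26.6  34. ] jig [-26.4 -25.4]
pl3 [462.  -60.5  34. ] jig [-135.9  -23.8]
stopbackL [636.2  59.5  40. ] jig [67.8 33.4]
stopbackR [657.3  -2.4  40. ] jig [ 67.7 -32.1]
head [597.3  11.8  93. ] jig [15.5  0.8]
bolttop [601.2 -77.1  55. ] jig [ -9.6 -84.6]
side (-140,125) [409.   75.3  10. ] jig [-142.1  121.9]
side (-140,-35) [461.6 -72.6  10. ] jig [-140.2  -35.1]
side (75,-35) [659.6  -2.2  10. ] jig [ 69.9 -32.6]
side tail [530.8 183.8  91. ] jig [  8.3 185.1]
scene (75,125) [615.8 145.4  10. ] jig [ 76.3 121.3]
scene (75,-35) [667.4  -2.1  10. ] jig [ 77.3 -35. ]
scene (-140,-35) [465.6 -72.9  10. ] jig [-136.5  -36.6]
scene tail [546.  187.2  91. ] jig [ 23.8 183.4]
tail [534.14086203 193.57521125  78.61440481] 1.3929775264834494 [ 14.63076497 193.26188703]
head [596.01685315  13.57666199  96.74872074] 0.38214703682433865 [14.90785394  2.92523992]
```

send_rows:
  moves:
    - {"claw":0,"travel":[36,190,-90],"spin":19}
    - {"claw":0,"travel":[36,190,-90],"spin":19}
    - {"claw":0,"travel":[36,190,-90],"spin":19}
    - {"claw":0,"travel":[36,190,-90],"spin":19}
    - {"claw":0,"travel":[36,190,-90],"spin":19}
    - {"claw":0,"travel":[36,190,-90],"spin":19}
    - {"claw":0,"travel":[36,190,-90],"spin":19}
    - {"claw":0,"travel":[36,190,-90],"spin":19}

```text
time: 0.82
position: [535.5, 189.8, 162.8]
eef_rot: [-2.973, 1.569, -2.64]
wrist_force: [-0.5, 0.1, 0.6]
gripper_width: -0.3
```

```bash
python3 - <<'E'
from h import *
st(); print(np.round(sense()['joint_positions'],3))
for n in ("scene","side","wrist"): cv2.imwrite(f"pics/{n}1.png",camera(n))
a=cv2.resize(cv2.imread('pics/side1.png')[110:210,190:310],None,fx=4,fy=4,interpolation=2)
b=cv2.resize(cv2.imread('pics/wrist1.png'),(480,400)) 
cv2.imwrite('pics/c1.png',np.hstack([cv2.resize(a,(320,400)) if 0 else a[:, :320*1+0],b])[:, :800])
E
```

```text
0.82 [535.5 189.8 162.8] [-2.973  1.569 -2.64 ] [-0.48  0.11  0.57] -0.3
[ 0.341  0.385 -0.03   1.157 -0.     1.579]
```

View pics/c1.png

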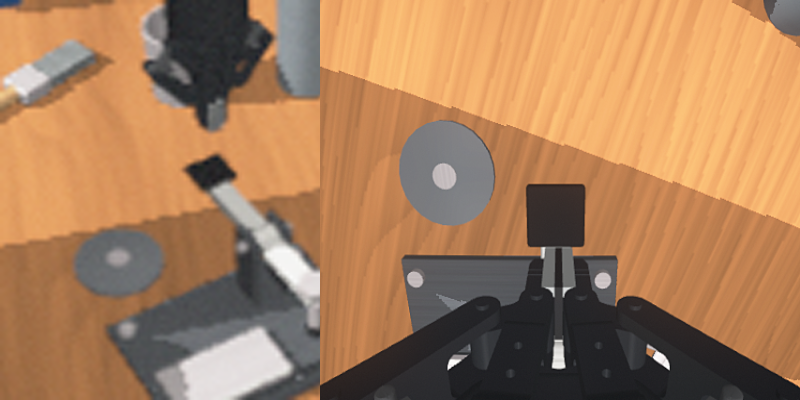

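```bash
python3 - <<'E'
from h import *
p=camera_params('wrist')
for z in (78,85,91):print(onz(p,250.7,207,z).round(1))
im=cv2.imread('pics/wrist1.png'); m=(im.max(2)<45).astype('uint8'); m[238:]=0
n,l,s,c=cv2.connectedComponentsWithStats(m)
for i in range(1,n):
  if s[i,4]>300: print(s[i],c[i])
E
```

```text
[534.6 190.1  78. ]
[533.9 192.4  85. ]
[533.2 194.4  91. ]
```

send_rows:
  moves:
    - {"claw":0,"travel":[-1,1,-30],"spin":0}
    - {"claw":0,"travel":[-1,1,-45],"spin":0}
    - {"claw":0,"travel":[-1,1,-52],"spin":0}
    - {"claw":0,"travel":[-1,1,-57],"spin":0}
    - {"claw":0,"travel":[-1,1,-62],"spin":0}
    - {"claw":0,"travel":[-1,1,-67],"spin":0}

```text
time: 1.47
position: [535.6, 189.6, 97.6]
eef_rot: [-0.182, 1.569, 0.147]
wrist_force: [-2.2, -1.9, 4.1]
gripper_width: 0.0
```

send_rows:
  moves:
    - {"claw":0,"travel":[0,0,-4],"spin":0}
    - {"claw":0,"travel":[0,0,-8],"spin":0}
    - {"claw":0,"travel":[0,0,-12],"spin":0}
    - {"claw":0,"travel":[0,0,-14],"spin":0}

```text
time: 1.8
position: [536.0, 189.7, 83.4]
eef_rot: [-0.185, 1.568, 0.145]
wrist_force: [0.9, -0.9, 4.1]
gripper_width: 0.2
```

send_rows:
  moves:
    - {"claw":0,"travel":[0,0,-3],"spin":0}
    - {"claw":0,"travel":[0,0,-5],"spin":0}
    - {"claw":0,"travel":[0,0,-7],"spin":0}
    - {"claw":0,"travel":[0,0,-7],"spin":0}

```text
time: 2.13
position: [536.2, 189.8, 76.2]
eef_rot: [-0.165, 1.568, 0.164]
wrist_force: [0.4, -0.9, 1.4]
gripper_width: 0.1
```

send_rows:
  moves:
    - {"claw":0,"travel":[0,0,-1],"spin":0}
    - {"claw":0,"travel":[0,0,-1],"spin":0}

```text
time: 2.3
position: [536.3, 189.8, 75.8]
eef_rot: [-0.172, 1.567, 0.158]
wrist_force: [-2.9, -2.4, 14.1]
gripper_width: -0.2
```

send_rows:
  moves:
    - {"claw":0,"travel":[0,0,-0.7],"spin":0}
    - {"claw":0,"travel":[0,0,-0.7],"spin":0}

```text
time: 2.47
position: [536.3, 189.8, 75.7]
eef_rot: [-0.163, 1.567, 0.167]
wrist_force: [-4.2, -3.3, 15.4]
gripper_width: -0.2
```

send_rows:
  moves:
    - {"claw":0,"travel":[0,0,-0.8],"spin":0}
    - {"claw":0,"travel":[0,0,-0.8],"spin":0}
    - {"claw":0,"travel":[0,0,-0.8],"spin":0}
    - {"claw":0,"travel":[0,0,-0.8],"spin":0}
    - {"claw":0,"travel":[0,0,-0.8],"spin":0}
    - {"claw":0,"travel":[0,0,-0.8],"spin":0}

```text
time: 2.97
position: [536.4, 189.8, 75.7]
eef_rot: [-0.145, 1.567, 0.185]
wrist_force: [-5.3, -2.4, 16.2]
gripper_width: -0.3
```

```bash
python3 - <<'E'
from h import *
for n in ("scene","side"): cv2.imwrite(f"pics/{n}2.png",camera(n))
a=cv2.resize(cv2.imread('pics/side2.png')[130:230,205:305],None,fx=4,fy=4,interpolation=2)
b=cv2.resize(cv2.imread('pics/scene2.png')[150:250,220:320],None,fx=4,fy=4,interpolation=2)
cv2.imwrite('pics/c2.png',np.hstack([a,b])); st()
E
```

```text
3.07 [536.4 189.8  75.7] [-0.16   1.567  0.17 ] [-4.98 -3.42 16.25] -0.3
```

View pics/c2.png

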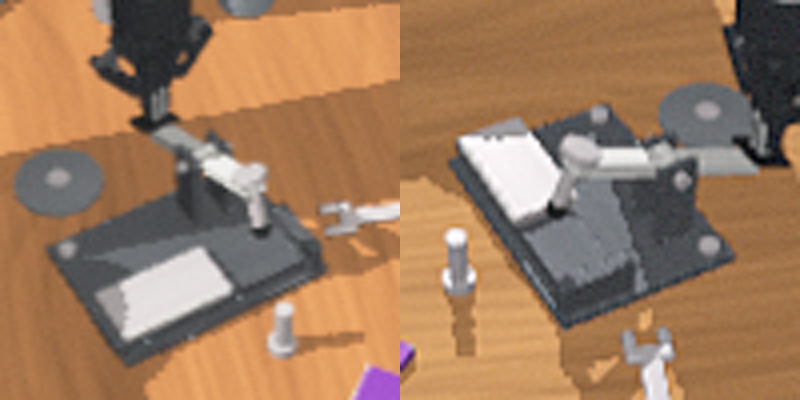

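```bash
python3 - <<'E'
from h import *
p1,p2=camera_params('side'),camera_params('scene')
o1,d1=ray(p1,205+251/4,130+172/4);o2,d2=ray(p2,220+(580-400)/4,150+148/4)
t=np.linalg.lstsq(np.c_[d1,-d2],o2-o1,rcond=None)[0];P=(o1+d1*t[0]+o2+d2*t[1])/2;print('head',P,np.linalg.norm(o1+d1*t[0]-o2-d2*t[1]))
E
```

```text
head [593.2109763   22.56822501 125.6317221 ] 1.1527977711456667
```

send_rows:
  moves:
    - {"claw":0,"travel":[0,0,30],"spin":0}
    - {"claw":0,"travel":[0,0,70],"spin":0}
    - {"claw":0,"travel":[0,0,110],"spin":7}
    - {"claw":0,"travel":[-15,-30,125],"spin":14}
    - {"claw":0,"travel":[-30,-65,125],"spin":21}
    - {"claw":0,"travel":[-45,-100,125],"spin":28}
    - {"claw":0,"travel":[-60,-135,125],"spin":35}
    - {"claw":0,"travel":[-75,-165,125],"spin":42}

```text
time: 3.73
position: [460.6, 24.2, 200.5]
eef_rot: [-0.095, 1.567, 0.97]
wrist_force: [1.6, -0.7, -0.4]
gripper_width: 0.3
```

```bash
cat >> h.py <<'E'
def jaw():
    from scipy.spatial.transform import Rotation as Ro
    s=sense(); z=Ro.from_euler('xyz',s['eef_rot']).as_matrix(); print('tool x',z[:,0].round(3),'jaw dir deg',np.degrees(np.arctan2(z[1,2],z[0,2])).round(2)); return z
E
python3 - <<'E'
from h import *
st();jaw(); print(np.round(sense()['joint_positions'],3))
E
```

```text
3.73 [460.6  24.2 200.5] [-0.095  1.567  0.97 ] [ 1.57 -0.67 -0.41] 0.3
tool x [ 0.002  0.003 -1.   ] jaw dir deg 60.99
[ 0.05   0.149 -0.247  1.173  0.003  0.557]
```

send_rows:
  moves:
    - {"claw":40,"travel":[-12,-20,0],"spin":7}
    - {"claw":40,"travel":[-36,-50,0],"spin":14}
    - {"claw":40,"travel":[-36,-67,0],"spin":21}
    - {"claw":40,"travel":[-36,-67,-20],"spin":28}
    - {"claw":40,"travel":[-36,-67,-50],"spin":35}
    - {"claw":40,"travel":[-36,-67,-80],"spin":42}
    - {"claw":40,"travel":[-36,-67,-100],"spin":47.85}
    - {"claw":40,"travel":[-36,-67,-100],"spin":47.85}

```text
time: 4.4
position: [422.1, -42.5, 97.2]
eef_rot: [0.6, 1.563, 2.504]
wrist_force: [-2.2, -1.0, -0.4]
gripper_width: 34.5
```

```bash
python3 - <<'E'
from h import *
st();jaw(); print(np.round(sense()['joint_positions'],3))
for n in ("side","wrist"): cv2.imwrite(f"pics/{n}3.png",camera(n))
a=cv2.resize(cv2.imread('pics/side3.png')[120:240,190:310],(400,400),interpolation=2)
b=cv2.resize(cv2.imread('pics/wrist3.png'),(400,300),interpolation=2);b=np.vstack([b,b[:100]*0])
cv2.imwrite('pics/c3.png',np.hstack([a,b]))
E
```

```text
4.4 [422.1 -42.5  97.2] [0.6   1.563 2.504] [-2.18 -1.01 -0.41] 34.5
tool x [-0.007  0.005 -1.   ] jaw dir deg 109.13
[-0.103  0.162 -0.51   0.906  0.004 -0.437]
```

View pics/c3.png

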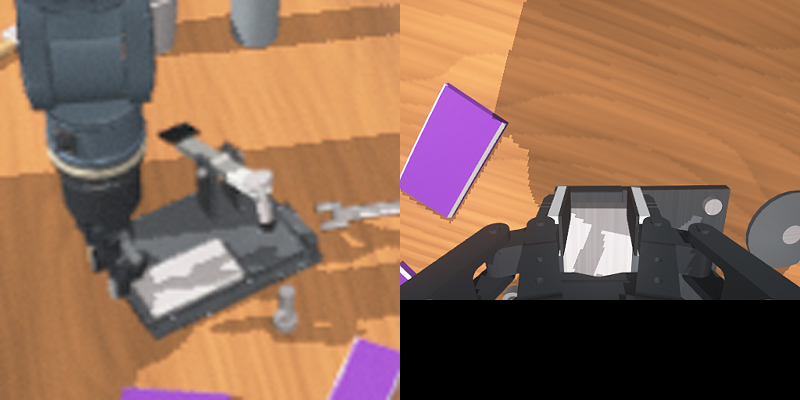

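send_rows:
  moves:
    - {"claw":40,"travel":[0,0,-25],"spin":0}
    - {"claw":40,"travel":[0,0,-44],"spin":0}
    - {"claw":40,"travel":[0,0,-48],"spin":0}
    - {"claw":40,"travel":[0,0,-48],"spin":0}

```text
time: 4.83
position: [424.3, -42.6, 53.2]
eef_rot: [0.208, 1.566, 2.102]
wrist_force: [-0.1, 0.1, 0.6]
gripper_width: 34.3
```

send_rows:
  moves:
    - {"claw":40,"travel":[4,1.4,0],"spin":0}
    - {"claw":40,"travel":[8,2.7,0],"spin":0}
    - {"claw":40,"travel":[12,4.1,0],"spin":0}
    - {"claw":40,"travel":[15,5.1,0],"spin":0}
    - {"claw":40,"travel":[18,6.1,0],"spin":0}
    - {"claw":40,"travel":[21,7.2,0],"spin":0}

```text
time: 5.33
position: [445.3, -35.4, 53.4]
eef_rot: [0.367, 1.566, 2.26]
wrist_force: [-6.2, -3.3, 7.2]
gripper_width: 34.1
```

```bash
python3 - <<'E'
from h import *
st();jaw()
for n in ("side","scene"): cv2.imwrite(f"pics/{n}4.png",camera(n))
a=cv2.resize(cv2.imread('pics/side4.png')[150:230,210:290],(400,400),interpolation=2)
b=cv2.resize(cv2.imread('pics/scene4.png')[150:230,210:290],(400,400),interpolation=2)
cv2.imwrite('pics/c4.png',np.hstack([a,b]))
E
```

```text
5.33 [445.3 -35.4  53.4] [0.367 1.566 2.26 ] [-6.24 -3.28  7.16] 34.1
tool x [-0.003  0.004 -1.   ] jaw dir deg 108.49
```

View pics/c4.png

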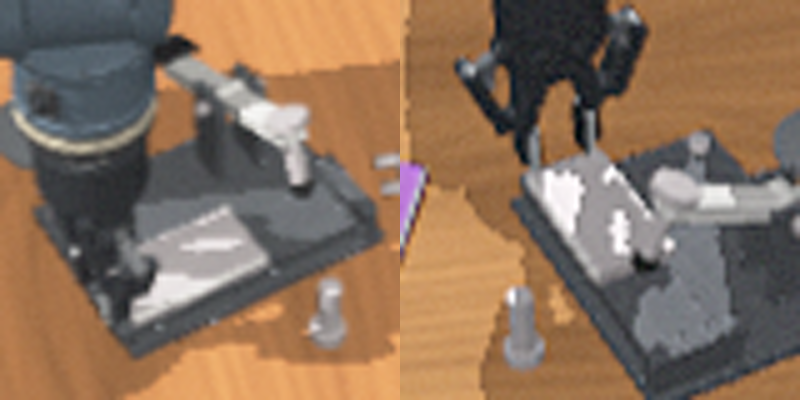

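send_rows:
  moves:
    - {"claw":40,"travel":[-6,-2,0],"spin":0.3}
    - {"claw":40,"travel":[-14,-4.8,0],"spin":0.3}
    - {"claw":40,"travel":[-19,-6.5,0],"spin":0.3}
    - {"claw":40,"travel":[-19,-6.5,-4.5],"spin":0.3}
    - {"claw":40,"travel":[-19,-6.5,-4.5],"spin":0.3}
    - {"claw":40,"travel":[-19,-6.5,-4.5],"spin":0.3}

```text
time: 5.93
position: [426.4, -41.9, 48.7]
eef_rot: [0.324, 1.566, 2.223]
wrist_force: [0.3, 0.6, 0.6]
gripper_width: 34.2
```

```bash
python3 - <<'E'
from h import *
st();jaw()
for n in ("side","scene"): cv2.imwrite(f"pics/{n}5.png",camera(n))
a=cv2.resize(cv2.imread('pics/side5.png')[150:230,210:290],(400,400),interpolation=2)
b=cv2.resize(cv2.imread('pics/scene5.png')[150:230,210:290],(400,400),interpolation=2)
cv2.imwrite('pics/c5.png',np.hstack([a,b]))
E
```

```text
5.93 [426.4 -41.9  48.7] [0.324 1.566 2.223] [0.31 0.56 0.64] 34.2
tool x [-0.003  0.004 -1.   ] jaw dir deg 108.79
```

View pics/c5.png

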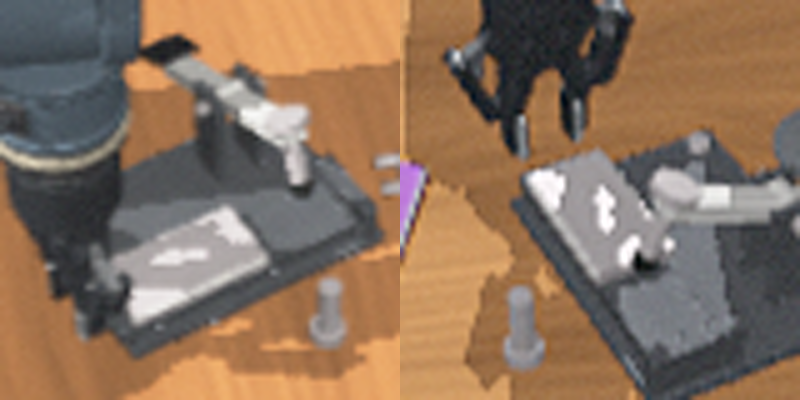

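send_rows:
  moves:
    - {"claw":40,"travel":[4,1.4,0],"spin":0}
    - {"claw":40,"travel":[8,2.7,0],"spin":0}
    - {"claw":40,"travel":[12,4.1,0],"spin":0}
    - {"claw":40,"travel":[15,5.1,0],"spin":0}
    - {"claw":40,"travel":[18,6.1,0],"spin":0}
    - {"claw":40,"travel":[21,7.2,0],"spin":0}
    - {"claw":40,"travel":[24,8.2,0],"spin":0}

```text
time: 6.62
position: [450.5, -33.6, 48.7]
eef_rot: [0.469, 1.565, 2.368]
wrist_force: [-4.2, -1.7, 2.5]
gripper_width: 34.2
```

```bash
python3 - <<'E'
from h import *
st();jaw()
for n in ("side","scene"): cv2.imwrite(f"pics/{n}6.png",camera(n))
a=cv2.resize(cv2.imread('pics/side6.png')[150:230,210:290],(400,400),interpolation=2)
b=cv2.resize(cv2.imread('pics/scene6.png')[150:230,210:290],(400,400),interpolation=2)
cv2.imwrite('pics/c6.png',np.hstack([a,b]))
E
```

```text
6.62 [450.5 -33.6  48.7] [0.469 1.565 2.368] [-4.22 -1.66  2.49] 34.2
tool x [-0.004  0.004 -1.   ] jaw dir deg 108.8
```

View pics/c6.png

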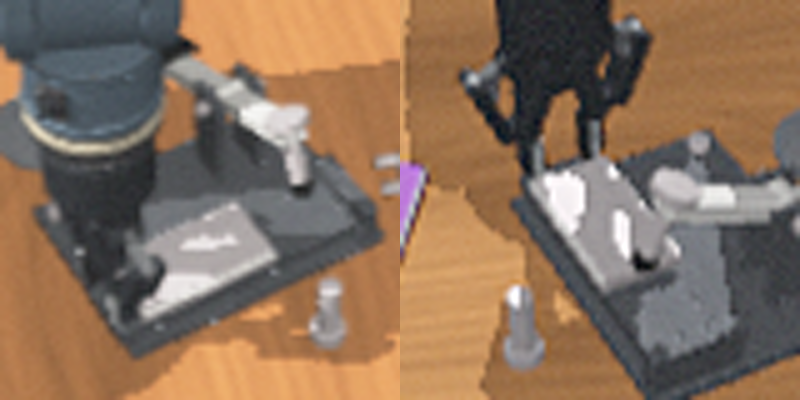

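send_rows:
  moves:
    - {"claw":40,"travel":[4,1.4,0],"spin":0}
    - {"claw":40,"travel":[8,2.7,0],"spin":0}
    - {"claw":40,"travel":[12,4.1,0],"spin":0}
    - {"claw":40,"travel":[16,5.5,0],"spin":0}
    - {"claw":40,"travel":[20,6.8,0],"spin":0}
    - {"claw":40,"travel":[24,8.2,0],"spin":0}
    - {"claw":40,"travel":[28,9.6,0],"spin":0}
    - {"claw":40,"travel":[32,10.9,0],"spin":0}

```text
time: 7.38
position: [483.5, -22.4, 48.8]
eef_rot: [0.257, 1.566, 2.156]
wrist_force: [-2.1, -1.9, -1.6]
gripper_width: 34.4
```

```bash
python3 - <<'E'
from h import *
st();jaw()
for n in ("side","scene"): cv2.imwrite(f"pics/{n}7.png",camera(n))
a=cv2.resize(cv2.imread('pics/side7.png')[150:230,210:290],(400,400),interpolation=2)
b=cv2.resize(cv2.imread('pics/scene7.png')[150:230,210:290],(400,400),interpolation=2)
cv2.imwrite('pics/c7.png',np.hstack([a,b]))
E
```

```text
7.38 [483.5 -22.4  48.8] [0.257 1.566 2.156] [-2.14 -1.87 -1.64] 34.4
tool x [-0.003  0.004 -1.   ] jaw dir deg 108.82
```

View pics/c7.png

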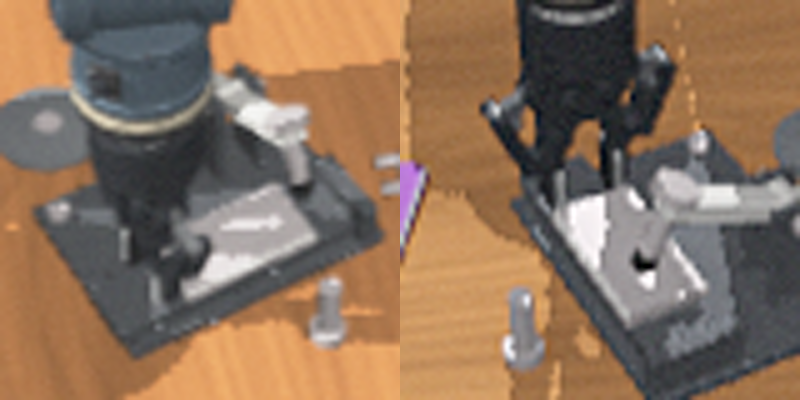

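send_rows:
  moves:
    - {"claw":40,"travel":[4,1.4,0],"spin":0}
    - {"claw":40,"travel":[8,2.7,0],"spin":0}
    - {"claw":40,"travel":[12,4.1,0],"spin":0}
    - {"claw":40,"travel":[16,5.5,0],"spin":0}
    - {"claw":40,"travel":[20,6.8,0],"spin":0}
    - {"claw":40,"travel":[24,8.2,0],"spin":0}
    - {"claw":40,"travel":[27,9.2,0],"spin":0}

```text
time: 8.07
position: [511.6, -12.9, 48.9]
eef_rot: [0.039, 1.566, 1.939]
wrist_force: [-2.1, -1.5, -0.4]
gripper_width: 34.2
```

send_rows:
  moves:
    - {"claw":40,"travel":[1,0.3,0],"spin":0}
    - {"claw":40,"travel":[2,0.7,0],"spin":0}
    - {"claw":40,"travel":[3,1,0],"spin":0}
    - {"claw":40,"travel":[3,1,0],"spin":0}

```text
time: 8.4
position: [514.7, -11.9, 48.9]
eef_rot: [0.022, 1.566, 1.922]
wrist_force: [-1.3, -0.1, -0.0]
gripper_width: 34.1
```

send_rows:
  moves:
    - {"claw":40,"travel":[1,0.3,0],"spin":0}
    - {"claw":40,"travel":[2,0.7,0],"spin":0}

```text
time: 8.57
position: [516.7, -11.2, 48.9]
eef_rot: [0.027, 1.566, 1.926]
wrist_force: [-2.0, -0.9, -0.5]
gripper_width: 34.3
```

send_rows:
  moves:
    - {"claw":40,"travel":[0.7,0.2,0],"spin":0}
    - {"claw":40,"travel":[0.7,0.2,0],"spin":0}

```text
time: 8.73
position: [517.1, -11.1, 48.9]
eef_rot: [0.171, 1.566, 2.071]
wrist_force: [-5.4, -1.5, 2.8]
gripper_width: 33.9
```

send_rows:
  moves:
    - {"claw":40,"travel":[0.7,0.2,0],"spin":0}
    - {"claw":40,"travel":[0.7,0.2,0],"spin":0}

```text
time: 8.9
position: [517.1, -11.1, 48.8]
eef_rot: [0.434, 1.565, 2.333]
wrist_force: [-7.7, -2.5, 4.8]
gripper_width: 34.0
```

send_rows:
  moves:
    - {"claw":40,"travel":[1,0.3,0],"spin":0}
    - {"claw":40,"travel":[1,0.3,0],"spin":0}

```text
time: 9.07
position: [517.2, -11.1, 48.7]
eef_rot: [0.713, 1.564, 2.612]
wrist_force: [-10.4, -3.2, 6.2]
gripper_width: 34.1
```

send_rows:
  moves:
    - {"claw":40,"travel":[1,0.3,0],"spin":0}
    - {"claw":40,"travel":[1,0.3,0],"spin":0}

```text
time: 9.23
position: [517.3, -11.0, 48.7]
eef_rot: [0.904, 1.563, 2.803]
wrist_force: [-9.5, -3.0, 7.5]
gripper_width: 34.5
```

send_rows:
  moves:
    - {"claw":40,"travel":[1.6,0.5,0],"spin":0}
    - {"claw":40,"travel":[1.6,0.5,0],"spin":0}

```text
time: 9.4
position: [517.3, -11.0, 48.5]
eef_rot: [1.094, 1.56, 2.992]
wrist_force: [-13.0, -5.2, 10.5]
gripper_width: 34.3
```

send_rows:
  moves:
    - {"claw":40,"travel":[1.8,0.6,0],"spin":0}
    - {"claw":40,"travel":[1.8,0.6,0],"spin":0}

```text
time: 9.57
position: [517.4, -10.9, 48.3]
eef_rot: [1.22, 1.557, 3.118]
wrist_force: [-15.5, -5.1, 11.0]
gripper_width: 34.1
```

```bash
python3 - <<'E'
from h import *
st();jaw()
for n in ("side","scene"): cv2.imwrite(f"pics/{n}8.png",camera(n))
st()
a=cv2.resize(cv2.imread('pics/side8.png')[150:230,210:290],(400,400),interpolation=2)
b=cv2.resize(cv2.imread('pics/scene8.png')[150:230,210:290],(400,400),interpolation=2)
cv2.imwrite('pics/c8.png',np.hstack([a,b]))
E
```

```text
9.57 [517.4 -10.9  48.3] [1.22  1.557 3.118] [-15.55  -5.14  10.98] 34.1
tool x [-0.014  0.    -1.   ] jaw dir deg 108.74
9.67 [517.4 -10.9  48.3] [1.214 1.557 3.112] [-15.19  -5.1   10.66] 34.2
```

View pics/c8.png

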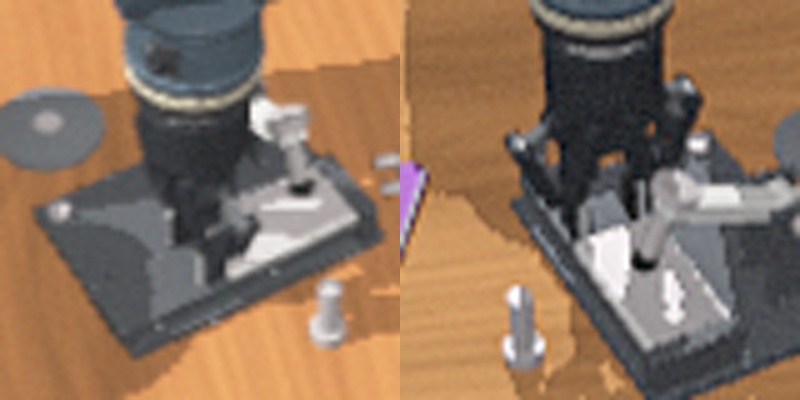

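send_rows:
  moves:
    - {"claw":40,"travel":[1.6,0.5,0.3],"spin":0}
    - {"claw":40,"travel":[1.6,0.5,0.3],"spin":0}
    - {"claw":40,"travel":[1.6,0.5,0.3],"spin":0}
    - {"claw":40,"travel":[1.6,0.5,0.3],"spin":0}

```text
time: 10.0
position: [517.4, -10.9, 48.4]
eef_rot: [1.282, 1.555, -3.103]
wrist_force: [-12.9, -6.1, 7.8]
gripper_width: 34.0
```

send_rows:
  moves:
    - {"claw":40,"travel":[-2,-0.7,0],"spin":0}
    - {"claw":40,"travel":[-8,-2.7,0],"spin":0}
    - {"claw":40,"travel":[-20,-6.8,5],"spin":0}
    - {"claw":40,"travel":[-35,-12,25],"spin":0}
    - {"claw":40,"travel":[-50,-17,60],"spin":0}
    - {"claw":20,"travel":[-50,-17,100],"spin":0}
    - {"claw":0,"travel":[-50,-17,140],"spin":0}
    - {"claw":0,"travel":[-50,-17,160],"spin":0}

```text
time: 10.67
position: [468.3, -28.0, 213.1]
eef_rot: [1.311, 1.56, -3.075]
wrist_force: [0.7, -0.3, 0.1]
gripper_width: 0.2
```

```bash
python3 - <<'E'
from h import *
st();jaw();print(np.round(sense()['joint_positions'],3))
for n in ("side","scene"): cv2.imwrite(f"pics/{n}9.png",camera(n))
a=cv2.resize(cv2.imread('pics/side9.png')[150:230,210:290],(400,400),interpolation=2)
b=cv2.resize(cv2.imread('pics/scene9.png')[150:230,210:290],(400,400),interpolation=2)
cv2.imwrite('pics/c9.png',np.hstack([a,b]))
E
```

```text
10.67 [468.3 -28.  213.1] [ 1.311  1.56  -3.075] [ 0.69 -0.25  0.08] 0.2
tool x [-0.011 -0.001 -1.   ] jaw dir deg 108.71
[-5.900e-02  1.700e-01 -1.890e-01  1.222e+00 -1.000e-03 -3.860e-01]
```

View pics/c9.png

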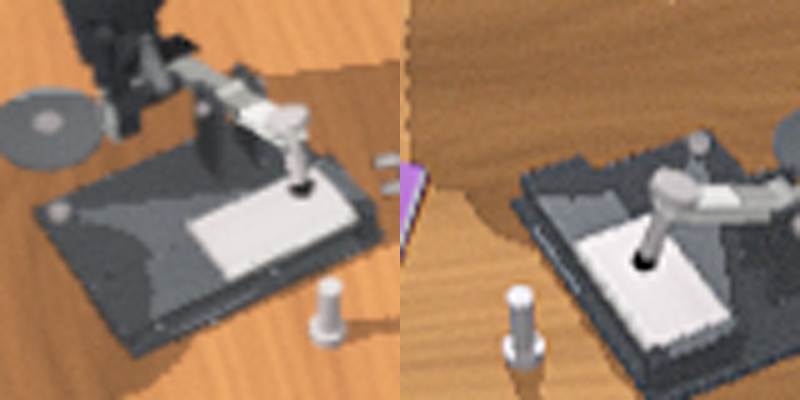

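```bash
python3 - <<'E'
from h import *
def m(poly):
    y=.329;R=np.array([[np.cos(y),-np.sin(y)],[np.sin(y),np.cos(y)]]);return (R.T@(poly[:2]-np.array([583,5.5]))).round(1)
for n in ('side','scene'):
    im=cv2.imread(f'pics/{n}9.png'); p=camera_params(n)
    g=((im.min(2)>170)).astype('uint8'); g[:150]=0;g[230:]=0;g[:,:210]=0;g[:,290:]=0
    k,l,s,c=cv2.connectedComponentsWithStats(g); i=1+s[1:,4].argmax(); print(n,s[i])
    cn=max(cv2.findContours((l==i).astype('uint8'),0,2)[0],key=cv2.contourArea)
    r=cv2.approxPolyDP(cn,3,True)[:,0]
    for q in r: print(q,m(onz(p,*map(float,q),34)))
E
```

```text
side [248 170  33  36 459]
[269 171] [74.4 94.6]
[258 171] [ 37.7 116.8]
[268 179] [48.2 60.5]
[268 185] [31.6 34.3]
[248 194] [-55.   34.7]
[255 205] [-59.8 -23.2]
[280 193] [ 48.2 -22.3]
[273 184] [50.5 28.8]
[271 190] [27.8  7.4]
[267 188] [20.4 23.5]
scene [245 193  31  27 404]
[245 198] [-55.6 -23.5]
[259 219] [ 49.2 -26.5]
[275 213] [50.3 30.3]
[263 197] [-31.8  31.3]
[260 204] [-7.6  7.2]
[255 202] [-23.4  -2.9]
[259 193] [-55.1  28.6]
```

send_rows:
  moves:
    - {"claw":0,"travel":[35,14,0],"spin":0}
    - {"claw":0,"travel":[70,28,0],"spin":0}
    - {"claw":0,"travel":[105,42,-15],"spin":0}
    - {"claw":0,"travel":[125,49,-35],"spin":0}
    - {"claw":0,"travel":[125,49,-45],"spin":0}
    - {"claw":0,"travel":[125,49,-45],"spin":0}

```text
time: 11.27
position: [593.4, 21.4, 163.7]
eef_rot: [1.305, 1.557, -3.08]
wrist_force: [0.1, -0.6, -0.2]
gripper_width: -0.0
```

```bash
python3 - <<'E'
from h import *
st()
for n in ("side","scene"): cv2.imwrite(f"pics/{n}10.png",camera(n))
a=cv2.resize(cv2.imread('pics/side10.png')[140:220,220:300],(400,400),interpolation=2)
b=cv2.resize(cv2.imread('pics/scene10.png')[150:230,220:300],(400,400),interpolation=2)
cv2.imwrite('pics/c10.png',np.hstack([a,b]))
E
```

```text
11.27 [593.4  21.4 163.7] [ 1.305  1.557 -3.08 ] [ 0.13 -0.64 -0.22] -0.0
```

View pics/c10.png

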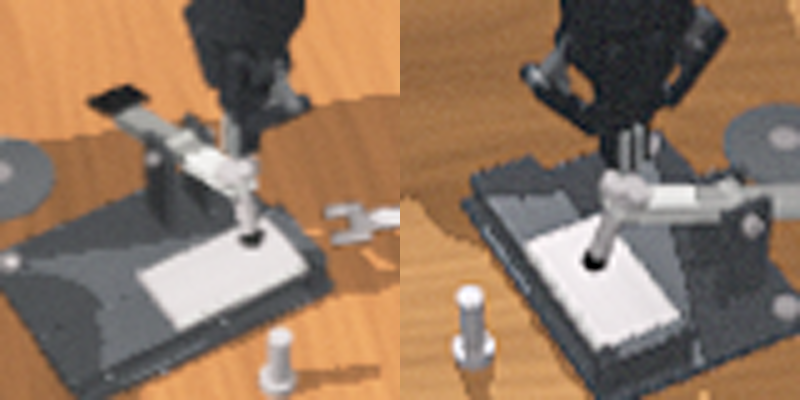

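send_rows:
  moves:
    - {"claw":0,"travel":[0,0,-5],"spin":0}
    - {"claw":0,"travel":[0,0,-9],"spin":0}
    - {"claw":0,"travel":[0,0,-12],"spin":0}
    - {"claw":0,"travel":[0.3,-1,-15],"spin":0}
    - {"claw":0,"travel":[0.6,-2,-18],"spin":0}

```text
time: 11.78
position: [594.2, 18.5, 149.4]
eef_rot: [1.359, 1.561, -3.027]
wrist_force: [-0.7, -1.3, 4.9]
gripper_width: -0.1
```

send_rows:
  moves:
    - {"claw":0,"travel":[0.3,-1,-3],"spin":0}
    - {"claw":0,"travel":[0.7,-2,-6],"spin":0}
    - {"claw":0,"travel":[1,-3,-9],"spin":0}

```text
time: 12.03
position: [595.5, 15.3, 140.4]
eef_rot: [1.381, 1.562, -3.004]
wrist_force: [0.4, -2.1, 3.9]
gripper_width: 0.3
```

send_rows:
  moves:
    - {"claw":0,"travel":[0.2,-0.7,-3],"spin":0}
    - {"claw":0,"travel":[0.4,-1.4,-6],"spin":0}
    - {"claw":0,"travel":[0.6,-2,-9],"spin":0}
    - {"claw":0,"travel":[0.8,-2.5,-11],"spin":0}

```text
time: 12.37
position: [596.4, 12.7, 129.0]
eef_rot: [1.385, 1.562, -3.001]
wrist_force: [1.3, -1.6, 4.8]
gripper_width: 0.1
```

send_rows:
  moves:
    - {"claw":0,"travel":[0,0,-1],"spin":0}
    - {"claw":0,"travel":[0,0,-2],"spin":0}

```text
time: 12.53
position: [596.3, 12.6, 126.7]
eef_rot: [1.393, 1.562, -2.993]
wrist_force: [0.1, -2.4, 3.8]
gripper_width: -0.2
```

send_rows:
  moves:
    - {"claw":0,"travel":[0,0,-1],"spin":0}
    - {"claw":0,"travel":[0,0,-1.5],"spin":0}

```text
time: 12.7
position: [596.3, 12.6, 125.1]
eef_rot: [1.397, 1.562, -2.989]
wrist_force: [0.8, -2.0, 4.4]
gripper_width: 0.1
```

send_rows:
  moves:
    - {"claw":0,"travel":[0,0,-0.8],"spin":0}
    - {"claw":0,"travel":[0,0,-0.8],"spin":0}

```text
time: 12.87
position: [596.3, 12.7, 124.3]
eef_rot: [1.391, 1.562, -2.995]
wrist_force: [0.8, -0.7, 2.9]
gripper_width: -0.2
```

send_rows:
  moves:
    - {"claw":0,"travel":[0,0,-0.8],"spin":0}
    - {"claw":0,"travel":[0,0,-0.8],"spin":0}

```text
time: 13.03
position: [596.3, 12.7, 123.4]
eef_rot: [1.394, 1.562, -2.992]
wrist_force: [0.4, -1.9, 3.0]
gripper_width: 0.0
```

send_rows:
  moves:
    - {"claw":0,"travel":[0,0,-0.8],"spin":0}
    - {"claw":0,"travel":[0,0,-0.8],"spin":0}

```text
time: 13.2
position: [596.4, 12.6, 122.9]
eef_rot: [1.425, 1.562, -2.961]
wrist_force: [-0.6, -2.5, 8.1]
gripper_width: -0.2
```

send_rows:
  moves:
    - {"claw":0,"travel":[0,0,-0.8],"spin":0}
    - {"claw":0,"travel":[0,0,-0.8],"spin":0}

```text
time: 13.37
position: [596.5, 12.5, 122.7]
eef_rot: [1.457, 1.563, -2.93]
wrist_force: [-4.1, -2.0, 12.7]
gripper_width: 0.0
```

send_rows:
  moves:
    - {"claw":0,"travel":[0,0,-0.8],"spin":0}
    - {"claw":0,"travel":[0,0,-0.8],"spin":0}

```text
time: 13.53
position: [596.5, 12.5, 122.7]
eef_rot: [1.475, 1.563, -2.911]
wrist_force: [-3.5, -2.2, 13.8]
gripper_width: -0.2
```

send_rows:
  moves:
    - {"claw":0,"travel":[0,0,-1],"spin":0}
    - {"claw":0,"travel":[0,0,-1],"spin":0}

```text
time: 13.7
position: [596.5, 12.5, 122.6]
eef_rot: [1.515, 1.564, -2.871]
wrist_force: [-4.9, -2.0, 16.6]
gripper_width: 0.1
```

send_rows:
  moves:
    - {"claw":0,"travel":[0,0,-1],"spin":0}
    - {"claw":0,"travel":[0,0,-1],"spin":0}
    - {"claw":0,"travel":[0,0,-1],"spin":0}
    - {"claw":0,"travel":[0,0,-1],"spin":0}
    - {"claw":0,"travel":[0,0,-1],"spin":0}
    - {"claw":0,"travel":[0,0,-1],"spin":0}

```text
time: 14.2
position: [596.5, 12.5, 122.6]
eef_rot: [1.55, 1.565, -2.836]
wrist_force: [-6.7, -1.5, 18.2]
gripper_width: 0.1
```

Held at ~18 N for half a second. Lift straight off, then check.

send_rows:
  moves:
    - {"claw":0,"travel":[0,0,3],"spin":0}
    - {"claw":0,"travel":[0,0,10],"spin":0}
    - {"claw":0,"travel":[0,0,40],"spin":0}
    - {"claw":0,"travel":[0,0,80],"spin":0}
    - {"claw":0,"travel":[-40,-10,110],"spin":0}
    - {"claw":0,"travel":[-80,-20,120],"spin":0}
    - {"claw":0,"travel":[-100,-30,120],"spin":0}
    - {"claw":0,"travel":[-100,-30,120],"spin":0}

```text
time: 14.87
position: [492.7, -18.6, 244.4]
eef_rot: [1.608, 1.565, -2.779]
wrist_force: [0.5, -0.1, 0.1]
gripper_width: 0.0
```

```bash
python3 - <<'E'
from h import *
st()
for n in ("side","scene","wrist"): cv2.imwrite(f"pics/{n}11.png",camera(n))
a=cv2.resize(cv2.imread('pics/side11.png')[150:230,210:290],(400,400),interpolation=2)
b=cv2.resize(cv2.imread('pics/scene11.png')[150:230,210:290],(400,400),interpolation=2)
cv2.imwrite('pics/c11.png',np.hstack([a,b]))
E
```

```text
14.87 [492.7 -18.6 244.4] [ 1.608  1.565 -2.779] [ 0.46 -0.13  0.05] 0.0
```

View pics/c11.png

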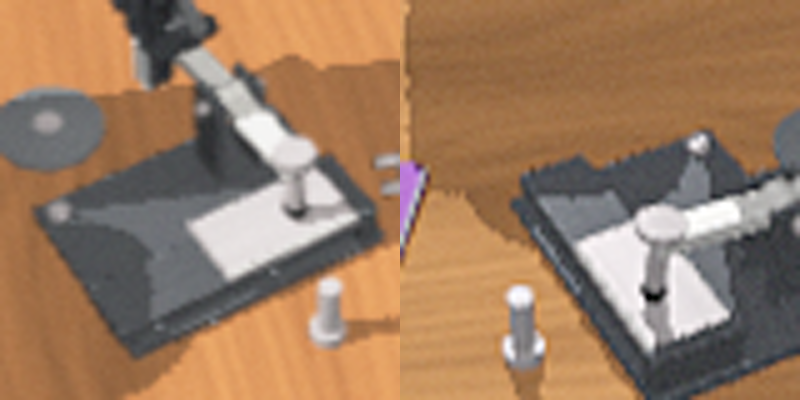

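View pics/scene11.png

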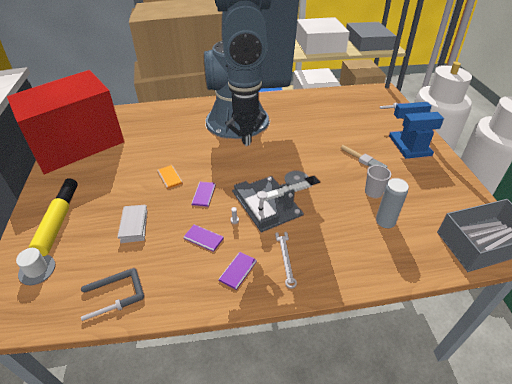

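```bash
python3 -c "
from workcell import manip
print(manip.close_job())"
```

```text
the job is handed in; nothing more can be done
None
```

The plate is clamped in the jig and the job is handed in. It took about 15 s of the 62 s allowed, and the hand-in gives no verdict.

- **Tail:** I pressed it onto its end stop at about 15–17 N for more than half a second. The head then measured 125.6 mm above the bench against the 126 mm given for fully up.
- **Plate:** I slid it home with two spread fingers and held it against the stop at about 14–16 N for half a second. My first approach came in too high, near the plate's top edge, so I backed off, lowered the fingers and pushed again. During the hold the wrist force also had an upward part of about 8–11 N, so the total was about 20 N, still under 30 N.
- **Nose:** I pressed the head down to 16–18 N for more than half a second. It stopped with the fingertips at about 101 mm, the height given for clamped.

**Last checks:**
- Before clamping, the pictures put the plate's rear corners at jig x = -55 to -60 mm (three of the four near -55), where -55 is fully home. The plate's middle was about 3–6 mm off the bed's centre line. One corner read -59.8 in the side view, but the scene view gave -55.6 for the same corner; I took the difference as image coarseness.
- After clamping, the rear edge sat at the same pixels, and both views show the foot on the plate.
- The arm was clear with no force on it, and the bystanders look unmoved in the final picture. I compared those by eye only.

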